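# Show a counting slide's label to the code reader

### The arm

A 7-joint arm with a two-finger parallel gripper is mounted at the origin on the work surface. World frame = base frame: x ahead of the robot, y to its left, z up, the work surface at z = 0. Lengths are in m, angles in rad, forces in N, time in s.
With the tool pointing down it reaches from about 0.425 to 0.825 m from the base axis. Payload 3.6 kg.
Tool frame: the origin (TCP) lies between the finger pads, 19 mm behind the fingertips; this is the grasp point; z points along the fingers, x is the direction in which the jaws open and shut, and the axes are right-handed (so a half turn about z gives the same grasp; the last joint's range is limited). The gripper opens to 85 mm and grips with 20 to 120 N. Pads are 22 mm wide; open, the fingers measure 114 mm over their backs; the gripper's body (76 mm by 85 mm) begins 54 mm behind the grasp point. The pads swing forward as they close: fully open they stand 13 mm farther back than shut.
Start: joints at [-1.175, 0.615, -0.013, 1.423, 0.008, 1.103, -0.04], TCP at [0.266, 0.593, 0.25] pointing down, gripper open.
Joint ranges: [-3.12, 3.12], [-0.3, 2.06], [-1.34, 1.32], [0.26, 2.42], [-1.36, 4.5], [0.01, 1.98], [-2.84, 2.84]. Speed limits (rad/s): [2.79, 2.79, 3.14, 3.14, 3.14, 3.14, 3.14].

### API

Orientations are given as [roll, pitch, yaw] about the fixed x, y, z axes, in that order (R = Rz(yaw) Ry(pitch) Rx(roll)).
In Python, from bench import r gives the robot as it stands.
- The arm moves only by the tool play_rows, never from a script. Its argument "deltas" is a list of rows, each an object with "delta_pos": the shift along the world's x, y, z in units of 40 mm (1.0 is 40 mm), a list of three; "delta_rot": the turn, a rotation vector about the world's x, y, z in rad, a list of three. A call has 1 to 10 rows; each row is the pose to reach, as a shift and turn from the pose commanded when the call began; what a row does not reach only later rows make up. A row lasts 1/10 s, in which the tool goes at most 50 mm and 8.59 degrees, less where a joint would pass 70% of its speed; a pose out of reach is approached as far as the arm can. A call with a gripper value outside its range is refused whole. "gripper" is the closure, from 0 (fully open) to 1 (shut), set as the call begins (left out, the last holds). The fingers move at their own pace and stop on an object; the grip force is fixed at half the most. Time passes only in rows, so rows that repeat a pose let the fingers close. It gives the time, the measured TCP pose, the force and the opening at its end, in the units of the state.
- r.state(): the state, without advancing time (a new reading comes with each control period).
- r.read_camera(name): name is "side" or "top" or "wrist"; returns the picture (480x640x3 uint8, red, green, blue); there is no depth.
- r.camera_info(name): a dict with "fx", "fy", "cx", "cy" (pixels), "cam_to_world" (4x4, takes a point from camera to world coordinates). Camera axes: x right, y down, z forward; pixel columns grow to the right and rows downward; lengths in m; the calibration is good to about 2 mm. The wrist camera is an equidistant fisheye: a pixel r from the principal point sees the ray r / f radians off the axis. A picture is of the moment at which its call begins: read the wrist's pose just before it. camera_info takes no time and is no camera call; for the wrist camera it gives the pose at the moment of the call.
- r.hand_in(): hands the job in, once; it reports no verdict.
The state is a dict: "time": time; "qpos": joint angles; "qvel": joint speeds; "tau": joint torques, N m; "eef_pos": TCP position; "tcp_rot": TCP orientation; "ft_force": force on the tool from outside, world axes, zero at the start; "ft_torque": the same for the moment, N m; "width": opening from 0.0 (shut) to 1.0 (fully open).
Only numpy, scipy, OpenCV 4.12 (cv2) and the standard library are available. Lean on these libraries where they do the work, as an engineer would, in place of code of your own. Each camera call takes 0.05 s, during which the arm holds its last target. There are 200 camera calls.

### The job

Find the frosted end of the counting-chamber slide on the bench pad by its small corner notch, pick the slide up by its edges at the clear end so that the label stays uncovered, and hold it out to the code reader: label up and level, frosted end pointing towards the reader, the label in the middle of the reader's line of sight about 100 mm from its window. Finish while holding it there, still, in the gripper alone; do not touch the reader and leave the blank chamber and everything else where it stands.

Things in the scene. Friction and masses are not known exactly. Their poses are not given: they have to be found in the camera images.
- slide: greenish glass counting-chamber slide, 76 (x) x 34 (y) x 5 mm (z), about 32 g, lying flat on the pad, label up, at any turn. Origin: centre of its underside; +x to the frosted end, +z out of the label face. The last 20 mm at +x of the top is matt pale grey (frosted) with a black code; a 5 x 5 mm notch is cut from the corner at +x, -y (far right with the label up and the frosted end away from you)
- slide_label (a point): middle of the frosted label field, on the top face, 28 mm from the slide's middle towards +x
- slide_clear_end (a point): middle of the clear end's edge, 38 mm from the slide's middle towards -x, half way up the thickness
- reader: fixed hands-free code reader, 0.3 m tall: black head (66 mm wide, lowest edge 200 mm up) with a dark red window, gooseneck, flat foot 120 x 130 x 14 mm. Origin: underside of the foot, 40 mm behind the window; its -x is its front. Foot from 45 mm before to 75 mm behind the origin; gooseneck rises 50 mm behind it, arching over to the head
- reader_window (a point): centre of the reader's window, 40 mm in front of the body's origin and 220 mm above the bench; its line of sight runs forward (the reader's -x) and down at 45 degrees
- reader_spot (a point): the point where the reader is in focus: 100 mm from the window along its line of sight, so 71 mm in front of it and 71 mm below it, 149 mm above the bench; in free air
- pad: blue bench pad under the slide, 200 (x) x 400 (y) x 3 mm thick, fixed. Origin: centre of its underside
- blank: second glass counting chamber, same size as the slide but clear all over, no frosted end and no notch; on the pad. Origin: centre of its underside
- orange_cap: orange screw cap lying on the pad, 42 mm across, 14 mm high. Origin: centre of its underside
- amber_a: amber reagent bottle, blue label, black cap, 44 mm across, 86 mm tall, behind the pad. Origin: centre of its underside
- amber_b: amber reagent bottle, white label, black cap, 44 mm across, 86 mm tall, behind the pad. Origin: centre of its underside
- white_jar: white jar with a lid, 52 mm across, 68 mm tall, behind the pad. Origin: centre of its underside
- flask: small clear glass flask, 72 mm across, 92 mm tall, behind the pad. Origin: centre of its underside
- shaker_tube: clear plastic tube with a white lid, 48 mm across, 112 mm tall, right of the reader. Origin: centre of its underside
Mind the look-alikes: they are no part of the job. What is shaped like the slide but orange or purple is not meant.

How it is judged:
By the outcome, as a careful person would: the job done as asked, in the order asked, and still so for the second after the job is handed in, while the arm keeps its last pose, push and grip.
It also fails if it takes over 34 s, if anything falls off the work surface, if the arm or the gripper's body presses on something with over 40 N, if the wrist force passes 120 N, or if a joint passes its speed limit or range.

## Working session

There is one attempt and no reset: what is moved stays moved. The work goes in short steps, Python scripts to look and compute and a tool call to move; the robot and the scene stay as the last step left them, time stands still between calls to the robot, and variables do not carry over. Pictures are saved under pics/ and viewed, about 8 in all and at most 12, crops included, and the job is handed in when it is done.

Besides the shell and the picture viewer there is one more tool, called after "Request:" by a JSON object that holds its "method" and its "body", one argument or row to a line. play_rows: Moves the arm, as the interface text tells. Its arguments: {"type":"object","properties":{"deltas":{"type":"array"},"gripper":{"type":"number"}},"required":["deltas"]}

```bash
mkdir -p pics; ls; cat > h.py <<'E'
import numpy as np, cv2
from bench import r
def save(n,f,crop=None,s=1):
    im=r.read_camera(n)[:,:,::-1].copy()
    cv2.imwrite('pics/raw_'+f,im)
    if crop: x0,y0,x1,y1=crop; im=cv2.resize(im[y0:y1,x0:x1],None,fx=s,fy=s,interpolation=cv2.INTER_CUBIC)
    cv2.imwrite('pics/'+f,im)
def ray(ci,u,v,fish=False):
    T=np.array(ci['cam_to_world']); x=(u-ci['cx'])/ci['fx']; y=(v-ci['cy'])/ci['fy']
    if fish:
        t=np.hypot(x,y); d=np.array([x/t*np.sin(t),y/t*np.sin(t),np.cos(t)]) if t>0 else np.array([0,0,1.])
    else: d=np.array([x,y,1.])
    return T[:3,3],T[:3,:3]@d
def hit(ci,u,v,z,fish=False):
    o,d=ray(ci,u,v,fish); return o+d*(z-o[2])/d[2]
def proj(ci,p,fish=False):
    T=np.array(ci['cam_to_world']); c=T[:3,:3].T@(np.array(p)-T[:3,3])
    if fish:
        h=np.hypot(c[0],c[1]); t=np.arctan2(h,c[2]); x,y=c[0]/h*t,c[1]/h*t
    else: x,y=c[0]/c[2],c[1]/c[2]
    return ci['cx']+ci['fx']*x,ci['cy']+ci['fy']*y
E
python3 - <<'E'
from h import *
np.set_printoptions(precision=4,suppress=True)
save('top','top1.png');save('side','side1.png')
for n in('top','side','wrist'):
    c=r.camera_info(n);print(n,c['fx'],c['cx'],c['cy'],np.array(c['cam_to_world']))
print(r.state())
E
```

```text
pics
top 436.4032203470212 313.24215203326884 235.1776270379109 [[ 0.001  -0.9945  0.1049  0.4242]
 [-1.     -0.0019 -0.0088 -0.0535]
 [ 0.009  -0.1049 -0.9944  1.0389]
 [ 0.      0.      0.      1.    ]]
side 593.792872515784 310.9288231788987 251.2511931288922 [[-0.9835 -0.141   0.113   0.3314]
 [-0.1807  0.7567 -0.6283  0.9835]
 [ 0.0031 -0.6383 -0.7697  1.3826]
 [ 0.      0.      0.      1.    ]]
wrist 371.64829954431775 318.93270047807357 239.08218083504397 [[ 0.4092  0.8769  0.2521  0.2018]
 [ 0.9124 -0.3923 -0.1164  0.6217]
 [-0.0032  0.2776 -0.9607  0.3737]
 [ 0.      0.      0.      1.    ]]
{'time': 0.1, 'qpos': array([-1.1755,  0.6158, -0.0126,  1.4247,  0.0081,  1.1034, -0.0404]), 'qvel': array([-0.0005, -0.0017, -0.0011, -0.0047, -0.0018, -0.0006, -0.0001]), 'tau': array([  0.0009, -47.0387,   0.2601, -17.1572,   0.0101,   0.0059,
        -0.    ]), 'eef_pos': array([0.2658, 0.5924, 0.2489]), 'tcp_rot': array([3.1415, 0.0023, 1.1491]), 'ft_force': array([-0.5468,  0.0508, -0.0745]), 'ft_torque': array([ 0.0422, -0.0001, -0.0075]), 'width': 1.0013531028545095}
```

View pics/top1.png

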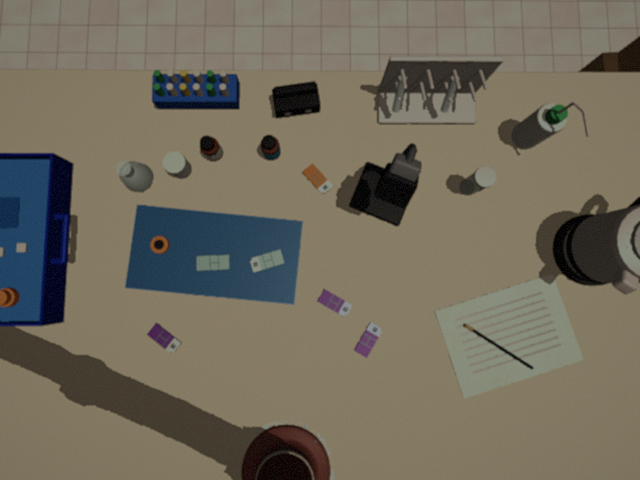

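View pics/side1.png

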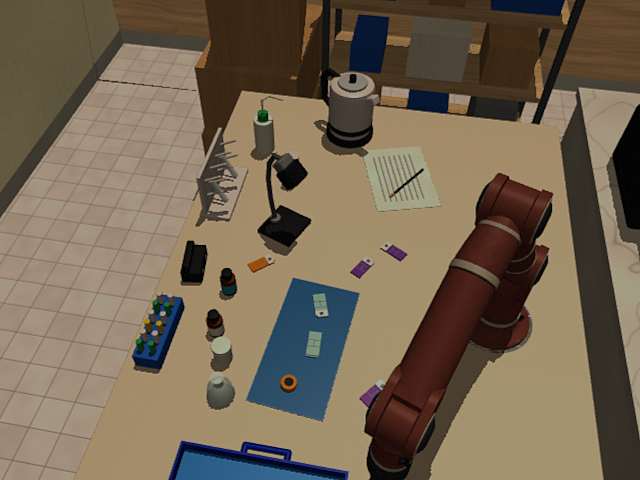

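Top view: two greenish glass slides lie on the pad. The one at (213,263) is clear all over, so it is the blank. The one at (267,261) has a pale end with a dark mark near (255,264), so it is probably the slide. The orange one (318,178) and the purple ones are decoys. The reader foot is near (380,193) with the head near (398,178). Next, one enlarged crop to confirm.

```bash
python3 - <<'E'
import cv2,numpy as np
t=cv2.imread('pics/raw_top1.png');s=cv2.imread('pics/raw_side1.png')
f=lambda im,x,y,w,h,k:cv2.resize(im[y:y+h,x:x+w],(w*k,h*k),interpolation=cv2.INTER_CUBIC)
A=f(t,240,240,50,37,8)   #400x296
B=f(t,340,140,100,74,4)
C=f(s,300,280,50,37,8)
D=f(s,240,145,100,111,4)[:,:400]
D=cv2.resize(f(s,240,148,100,100,3),(300,300))
D=cv2.copyMakeBorder(D,0,0,0,100,0)[:296]
o=np.vstack([np.hstack([A,B]),np.hstack([C,D])])
cv2.imwrite('pics/crop1.png',np.clip(o*1.5,0,255).astype('uint8'))
E
```

```text
(no output)
```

View pics/crop1.png

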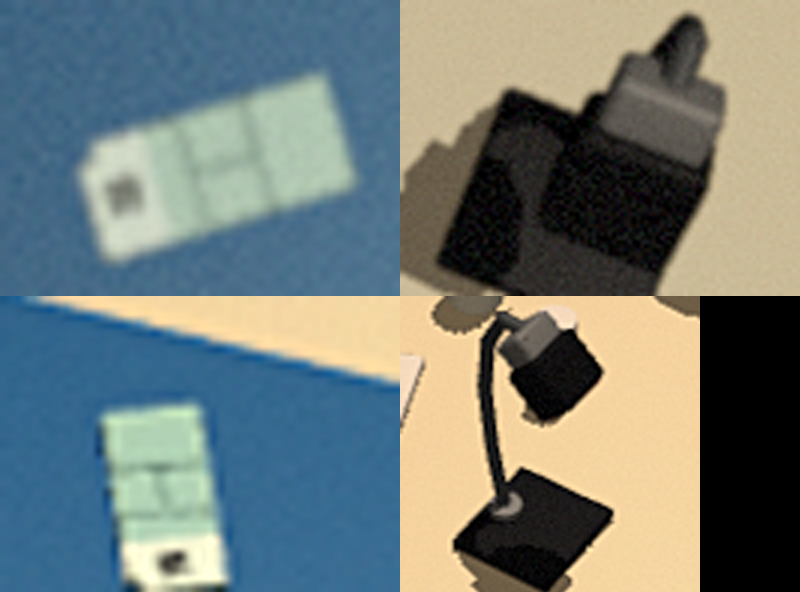

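```bash
python3 - <<'E'
from h import *
np.set_printoptions(precision=4,suppress=True)
t=r.camera_info('top');s=r.camera_info('side')
print('slide top');
P=np.array([hit(t,240+x/8,240+y/8,.008)for x,y in[(325,72),(357,185),(108,266),(80,147)]]);print(P)
print(np.linalg.norm(P[0]-P[1]),np.linalg.norm(P[1]-P[2]))
# slide in side: clear end corners 
print(np.array([hit(s,300+x/8,280+y/8,.008)for x,y in[(101,114),(199,107)]]))
# same pixel, side frosted end
print('foot side');F=np.array([hit(s,240+x/3,148+y/3,.014)for x,y in[(55,249),(120,174),(212,217),(150,294)]]);print(F)
print([np.linalg.norm(F[i]-F[(i+1)%4]) for i in range(4)])
print('foot top');G=np.array([hit(t,340+x/4,140+y/4,.014)for x,y in[(37,262),(108,88)]]);print(G,np.linalg.norm(G[0]-G[1]))
for n,A in(('side',(F[2]+F[3]-F[0]-F[1])/2),('top',G[0]-G[1])):print(n,np.degrees(np.arctan2(A[1],A[0])))
E
```

```text
slide top
[[0.5    0.0145 0.008 ]
 [0.4666 0.0048 0.008 ]
 [0.4427 0.0777 0.008 ]
 [0.4777 0.0865 0.008 ]]
0.03475504852710016 0.0767564658640671
[[0.4998 0.0166 0.008 ]
 [0.4661 0.0072 0.008 ]]
foot side
[[ 0.7062 -0.1836  0.014 ]
 [ 0.6633 -0.3002  0.014 ]
 [ 0.5558 -0.257   0.014 ]
 [ 0.598  -0.1422  0.014 ]]
[np.float64(0.12424325744419702), np.float64(0.11593267720358383), np.float64(0.12233528662019308), np.float64(0.1157804721217227)]
foot top
[[ 0.6036 -0.1482  0.014 ]
 [ 0.7097 -0.1918  0.014 ]] 0.1147534456920223
side 158.60073014821256
top 157.68329331110124
```

The slide is confirmed: it has the frosted end, the code and the notch at full-picture pixel (250,258). It points along about 107° with its centre near (0.472, 0.046), and its measured sides of 34.8 x 76.8 mm fit. The reader's front points along about 158°. I'm moving above the clear end now.

Request:
{"method": "play_rows", "body": {
  "deltas": [
    {"delta_pos": [0.15,-0.4,0],"delta_rot": [0,0,-0.02]},
    {"delta_pos": [0.45,-1.2,-0.1],"delta_rot": [0,0,-0.07]},
    {"delta_pos": [0.8,-2.1,-0.2],"delta_rot": [0,0,-0.13]},
    {"delta_pos": [1.15,-3.0,-0.25],"delta_rot": [0,0,-0.19]},
    {"delta_pos": [1.5,-3.9,-0.3],"delta_rot": [0,0,-0.25]},
    {"delta_pos": [1.8,-4.8,-0.4],"delta_rot": [0,0,-0.31]},
    {"delta_pos": [2.15,-5.7,-0.5],"delta_rot": [0,0,-0.37]},
    {"delta_pos": [2.5,-6.6,-0.6],"delta_rot": [0,0,-0.42]},
    {"delta_pos": [2.8,-7.5,-0.65],"delta_rot": [0,0,-0.47]},
    {"delta_pos": [3.15,-8.4,-0.7],"delta_rot": [0,0,-0.52]}
  ]
}}

```text
time: 1.1
eef_pos: [0.3919, 0.2554, 0.2217]
tcp_rot: [-3.141, 0.001, 0.627]
ft_force: [1.6, -0.1, -0.6]
width: 0.999
```

Request:
{"method": "play_rows", "body": {
  "deltas": [
    {"delta_pos": [0.35,-0.9,-0.1],"delta_rot": [0,0,-0.05]},
    {"delta_pos": [0.65,-1.8,-0.2],"delta_rot": [0,0,-0.1]},
    {"delta_pos": [1.0,-2.7,-0.25],"delta_rot": [0,0,-0.15]},
    {"delta_pos": [1.35,-3.6,-0.3],"delta_rot": [0,0,-0.2]},
    {"delta_pos": [1.65,-4.4,-0.4],"delta_rot": [0,0,-0.25]},
    {"delta_pos": [1.9,-5.1,-0.45],"delta_rot": [0,0,-0.29]},
    {"delta_pos": [2.1,-5.6,-0.5],"delta_rot": [0,0,-0.31]},
    {"delta_pos": [2.2,-5.9,-0.5],"delta_rot": [0,0,-0.32]},
    {"delta_pos": [2.2,-5.9,-0.5],"delta_rot": [0,0,-0.32]}
  ],
  "gripper": 0.35
}}

```text
time: 2.0
eef_pos: [0.4803, 0.0194, 0.2019]
tcp_rot: [3.141, 0.0, 0.306]
ft_force: [-0.8, 0.3, -0.1]
width: 0.65
```

```bash
python3 - <<'E'
from h import *
import pickle
s=r.state();print(s['time'],s['eef_pos'],s['tcp_rot'],s['width'],s['qpos'])
c=r.camera_info('wrist');pickle.dump(c,open('w1.pkl','wb'));save('wrist','w1.png')
print([proj(c,p,True) for p in((.4717,.0457,.008),(.540,-.2,.1),(.616,-.2,.014))])
E
```

```text
2.0 [0.48026859 0.01936521 0.2018786 ] [3.14090357e+00 4.62226296e-04 3.05814559e-01] 0.6500784274681298 [-0.27320171  0.42721595  0.26288585  1.9674247  -0.15476174  0.76625061
  0.38477646]
[(np.float64(318.77219778687515), np.float64(183.90006347771126)), (np.float64(309.2108305849486), np.float64(476.06090747340477)), (np.float64(373.60173261168785), np.float64(429.44627858114006))]
```

View pics/w1.png

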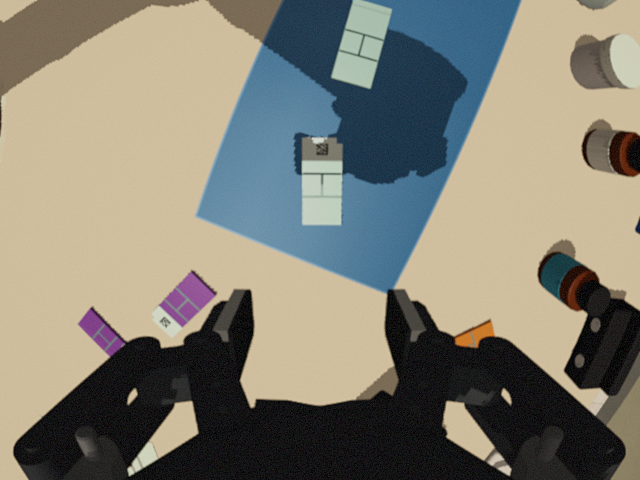

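Wrist view: the slide is upright in the picture with the frosted end up, its clear end at (303,225)–(342,225) and its far end at about (302,137)–(342,137). The blank is at (362,43), the pads are at the bottom, and the reader is hidden behind the gripper.

```bash
python3 - <<'E'
from h import *
import pickle
np.set_printoptions(precision=4,suppress=True)
c=pickle.load(open('w1.pkl','rb'))
P=np.array([hit(c,u,v,.008,True)[:2] for u,v in((302.5,225),(341.5,225),(342.5,137),(302,137))]);print(P)
print(np.linalg.norm(P[0]-P[1]),np.linalg.norm(P[1]-P[2]))
m0=(P[0]+P[1])/2;m1=(P[2]+P[3])/2;d=(m1-m0)/np.linalg.norm(m1-m0);print(m0,(m0+m1)/2,d,np.degrees(np.arctan2(d[1],d[0])))
e=P[1]-P[0];print(np.degrees(np.arctan2(e[1],e[0])))
print('grasp',(m0+m1)/2-.026*d)
E
```

```text
[[0.469  0.0065]
 [0.5019 0.0169]
 [0.4787 0.0905]
 [0.4459 0.0801]]
0.034484798894800994 0.07712813251900838
[0.4854 0.0117] [0.4739 0.0485] [-0.3     0.9539] 107.45982296393126
17.562990769086433
grasp [0.4817 0.0237]
```

Request:
{"method": "play_rows", "body": {
  "deltas": [
    {"delta_pos": [0.03,0.09,-0.3],"delta_rot": [0,0,0]},
    {"delta_pos": [0.03,0.09,-1.0],"delta_rot": [0,0,0]},
    {"delta_pos": [0.03,0.09,-1.8],"delta_rot": [0,0,0]},
    {"delta_pos": [0.03,0.09,-2.6],"delta_rot": [0,0,0]},
    {"delta_pos": [0.03,0.09,-3.3],"delta_rot": [0,0,0]},
    {"delta_pos": [0.03,0.09,-3.8],"delta_rot": [0,0,0]},
    {"delta_pos": [0.03,0.09,-4.1],"delta_rot": [0,0,0]},
    {"delta_pos": [0.03,0.09,-4.2],"delta_rot": [0,0,0]},
    {"delta_pos": [0.03,0.09,-4.2],"delta_rot": [0,0,0]}
  ],
  "gripper": 0.48
}}

```text
time: 2.95
eef_pos: [0.4812, 0.0254, 0.0338]
tcp_rot: [-3.141, 0.0, 0.31]
ft_force: [-0.2, -0.8, 0.8]
width: 0.517
```

```bash
python3 - <<'E'
from h import *
s=r.state();print(s['time'],s['eef_pos'],s['tcp_rot'],s['width'],s['ft_force'])
save('wrist','w2.png',(180,100,470,317),2.7)
E
```

```text
2.95 [0.48115881 0.02537087 0.03375988] [-3.14104345e+00  3.95570755e-04  3.10189083e-01] 0.5171726578797607 [-0.15207569 -0.77265871  0.79442068]
```

View pics/w2.png

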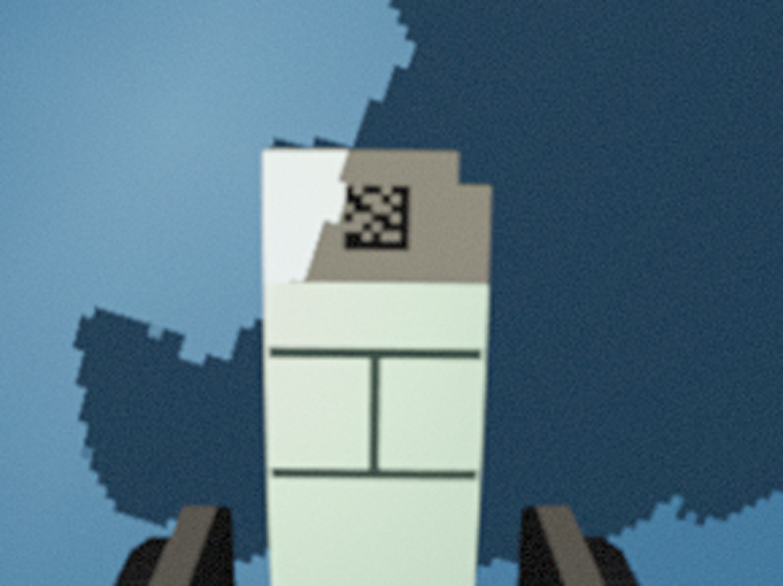

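The slide is centred between the pads, frosted end ahead with the notch at its far right (475,165 in the crop), gaps about equal. I'm lowering slowly.

Request:
{"method": "play_rows", "body": {
  "deltas": [
    {"delta_pos": [0.02,-0.05,-0.1],"delta_rot": [0,0,0]},
    {"delta_pos": [0.02,-0.06,-0.18],"delta_rot": [0,0,0]},
    {"delta_pos": [0.02,-0.06,-0.23],"delta_rot": [0,0,0]},
    {"delta_pos": [0.02,-0.06,-0.26],"delta_rot": [0,0,0]},
    {"delta_pos": [0.02,-0.06,-0.26],"delta_rot": [0,0,0]}
  ]
}}

```text
time: 3.5
eef_pos: [0.482, 0.0222, 0.0235]
tcp_rot: [-3.141, 0.0, 0.309]
ft_force: [-0.6, 0.3, -0.2]
width: 0.52
```

Request:
{"method": "play_rows", "body": {
  "deltas": [
    {"delta_pos": [0,0,0],"delta_rot": [0,0,0]},
    {"delta_pos": [0,0,0],"delta_rot": [0,0,0]},
    {"delta_pos": [0,0,0],"delta_rot": [0,0,0]},
    {"delta_pos": [0,0,0],"delta_rot": [0,0,0]},
    {"delta_pos": [0,0,0],"delta_rot": [0,0,0]},
    {"delta_pos": [0,0,0],"delta_rot": [0,0,0]}
  ],
  "gripper": 1.0
}}

```text
time: 4.1
eef_pos: [0.4821, 0.0222, 0.0241]
tcp_rot: [-3.141, -0.0, 0.309]
ft_force: [-1.6, -0.3, 6.0]
width: 0.357
```

Width 0.357 (about 30 mm) is a little under 34 mm. I'll lift a little and look.

Request:
{"method": "play_rows", "body": {
  "deltas": [
    {"delta_pos": [0,0,0.1],"delta_rot": [0,0,0]},
    {"delta_pos": [0,0,0.4],"delta_rot": [0,0,0]},
    {"delta_pos": [0,0,0.8],"delta_rot": [0,0,0]},
    {"delta_pos": [0,0,1.0],"delta_rot": [0,0,0]},
    {"delta_pos": [0,0,1.0],"delta_rot": [0,0,0]}
  ]
}}

```text
time: 4.6
eef_pos: [0.483, 0.0223, 0.065]
tcp_rot: [3.141, -0.003, 0.309]
ft_force: [0.7, 0.7, -0.5]
width: 0.356
```

```bash
python3 - <<'E'
from h import *
import pickle
s=r.state();print(s['time'],s['eef_pos'],s['tcp_rot'],s['width'],s['ft_force'])
pickle.dump(r.camera_info('wrist'),open('w3.pkl','wb'))
save('wrist','w3.png',(180,100,470,317),2.7)
E
```

```text
4.6 [0.48300185 0.02228184 0.06495595] [ 3.14081045e+00 -2.89869114e-03  3.09100035e-01] 0.3555079048386801 [ 0.7497608   0.69591927 -0.48176907]
```

View pics/w3.png

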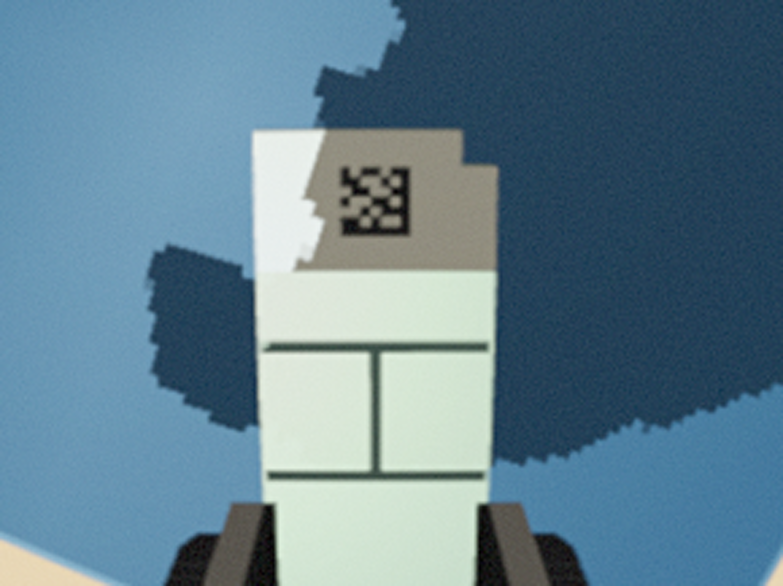

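Lifted, the slide hangs between the pads with its label uncovered and notch at (480,150) in the crop. Next I check the in-hand pose by PnP.

```bash
cat > pnp.py <<'E'
from h import *
import pickle
from scipy.spatial.transform import Rotation as R
np.set_printoptions(precision=4,suppress=True)
def slide(c,px,obj):
    T=np.array(c['cam_to_world']);I=np.eye(4)
    n=[]
    for u,v in px:
        _,d=ray({**c,'cam_to_world':I},u,v,True); n.append(d[:2]/d[2])
    ok,rv,tv=cv2.solvePnP(np.array(obj,float),np.array(n),np.eye(3),None,flags=cv2.SOLVEPNP_ITERATIVE)
    e=cv2.projectPoints(np.array(obj,float),rv,tv,np.eye(3),None)[0][:,0]-n
    W=T[:3,:3]@cv2.Rodrigues(rv)[0]; p=T[:3,:3]@tv[:,0]+T[:3,3]
    return p,W,np.abs(e).max()*c['fx']
E
python3 - <<'E'
from pnp import *
c=pickle.load(open('w3.pkl','rb'))
obj=[(.038,.017,.005),(.038,-.012,.005),(.033,-.012,.005),(.033,-.017,.005),(.018,.017,.005),(.018,-.017,.005)]
q=[(252,129),(462,129),(462,164),(498,165),(256,271),(496,271)]
px=[(180+(x+.5)/2.7-.5,100+(y+.5)/2.7-.5)for x,y in q]
p,W,e=slide(c,px,obj);print(p,e,'\n',W)
print('label',p+W@[.028,0,.005],'x pitch deg',np.degrees(np.arcsin(W[2,0])),'roll',np.degrees(np.arcsin(W[2,1])),'yaw',np.degrees(np.arctan2(W[1,0],W[0,0])))
# reference: in w2 the slide lay on the pad
s=r.state();print(s['eef_pos'])
# label by height assumption
for z in(.044,.048,.052):
  a=hit(c,*px[4],z,True);b=hit(c,*px[5],z,True);print(z,a,np.linalg.norm(a-b), np.linalg.norm(hit(c,*px[0],z,True)-hit(c,*px[1],z,True)))
E
```

```text
[0.4748 0.0489 0.0454] 0.22435645607709287 
 [[-0.3073 -0.9514 -0.0224]
 [ 0.9516 -0.3071 -0.0111]
 [ 0.0037 -0.0247  0.9997]]
label [0.4661 0.0755 0.0505] x pitch deg 0.2117642599113459 roll -1.41661738697441 yaw 107.89483375425685
[0.4825 0.0223 0.0643]
0.044 [0.4527 0.0595 0.044 ] 0.035499098035566126 0.03031241165206456
0.048 [0.4529 0.0603 0.048 ] 0.03452433350186633 0.029480067580118365
0.052 [0.4532 0.0611 0.052 ] 0.03354956896816659 0.028647723508172223
```

The slide is held level: pitch 0.2°, roll -1.4° (within noise). The label is 15 mm below the TCP and 55 mm out. Now I lift, turn and go to a standoff.

Request:
{"method": "play_rows", "body": {
  "deltas": [
    {"delta_pos": [0,0,0.3],"delta_rot": [0,0,-0.04]},
    {"delta_pos": [-0.05,-0.1,0.8],"delta_rot": [0,0,-0.12]},
    {"delta_pos": [-0.1,-0.2,1.3],"delta_rot": [0,0,-0.24]},
    {"delta_pos": [-0.2,-0.4,1.8],"delta_rot": [0,0,-0.36]},
    {"delta_pos": [-0.3,-0.6,2.2],"delta_rot": [0,0,-0.48]},
    {"delta_pos": [-0.4,-0.8,2.4],"delta_rot": [0,0,-0.6]},
    {"delta_pos": [-0.5,-1.0,2.5],"delta_rot": [0,0,-0.72]},
    {"delta_pos": [-0.55,-1.2,2.5],"delta_rot": [0,0,-0.84]},
    {"delta_pos": [-0.6,-1.4,2.5],"delta_rot": [0,0,-0.96]},
    {"delta_pos": [-0.65,-1.6,2.5],"delta_rot": [0,0,-1.08]}
  ]
}}

```text
time: 5.65
eef_pos: [0.4555, -0.0419, 0.1631]
tcp_rot: [3.141, 0.001, -0.776]
ft_force: [0.2, 0.1, -0.7]
width: 0.357
```

Request:
{"method": "play_rows", "body": {
  "deltas": [
    {"delta_pos": [-0.05,-0.1,0],"delta_rot": [0,0,-0.12]},
    {"delta_pos": [-0.1,-0.2,0],"delta_rot": [0,0,-0.24]},
    {"delta_pos": [-0.15,-0.3,0],"delta_rot": [0,0,-0.36]},
    {"delta_pos": [-0.15,-0.4,0],"delta_rot": [0,0,-0.48]},
    {"delta_pos": [-0.15,-0.45,0],"delta_rot": [0,0,-0.6]},
    {"delta_pos": [-0.15,-0.45,0],"delta_rot": [0,0,-0.72]},
    {"delta_pos": [-0.15,-0.45,0],"delta_rot": [0,0,-0.84]},
    {"delta_pos": [-0.15,-0.45,0],"delta_rot": [0,0,-0.96]},
    {"delta_pos": [-0.15,-0.45,0],"delta_rot": [0,0,-1.08]},
    {"delta_pos": [-0.15,-0.45,0],"delta_rot": [0,0,-1.16]}
  ]
}}

```text
time: 6.65
eef_pos: [0.4496, -0.0595, 0.1629]
tcp_rot: [3.14, -0.001, -1.935]
ft_force: [-0.2, -0.1, -1.4]
width: 0.352
```

```bash
python3 - <<'E'
from h import *
import pickle
s=r.state();print(s['time'],s['eef_pos'],s['tcp_rot'],s['width'],s['ft_force'],s['qpos'])
c=r.camera_info('wrist');pickle.dump(c,open('w4.pkl','wb'))
save('wrist','w4.png')
print(proj(c,(.58,-.2005,.22),True))
E
```

```text
6.65 [ 0.44959693 -0.05947191  0.16289072] [ 3.14008341e+00 -7.04109847e-04 -1.93466477e+00] 0.3522314287133111 [-0.22752157 -0.10615566 -1.37029976] [-0.52045997  0.60251626  0.92300581  2.09152914 -0.69082209  0.78720103
 -1.0982462 ]
(np.float64(610.4688393054641), np.float64(-156.27842384397024))
```

View pics/w4.png

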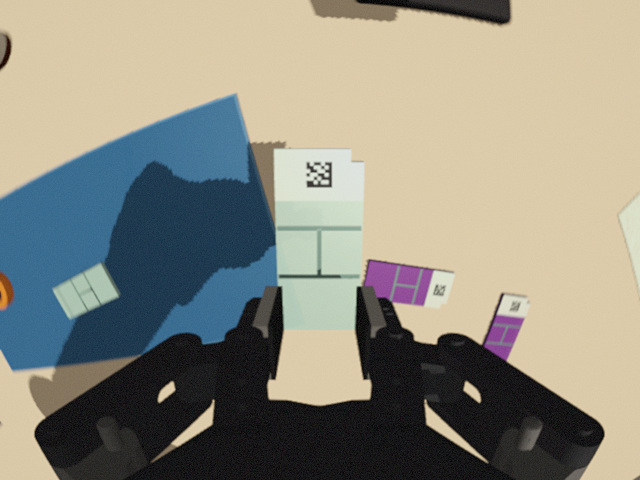

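The slide is held cleanly, label up and uncovered. The reader's foot front edge is at the picture top, (357,2) to (510,18). Now I measure that edge for the reader pose.

```bash
python3 - <<'E'
from pnp import *
import cv2
c=pickle.load(open('w4.pkl','rb'))
for z in(0,.014):
  a=hit(c,358,3,z,True);b=hit(c,509,21,z,True);n=np.cross([0,0,1],b-a);print(z,a,b,np.linalg.norm(a-b),np.degrees(np.arctan2(*(b-a)[[1,0]]))-90)
# model reprojection into top/side
def model(org,th):
  d=np.array([np.cos(th),np.sin(th),0]);l=np.array([-d[1],d[0],0]);f=lambda a,b,z:org+a*d+b*l+[0,0,z]
  foot=[f(a,b,z) for z in(0,.014) for a,b in((.045,.065),(.045,-.065),(-.075,-.065),(-.075,.065))]
  w=f(.04,0,.22);k=np.array([d[0]*.7071,d[1]*.7071,.7071])
  head=[w+sx*.033*l+sy*.028*np.array([d[0]*.7071,d[1]*.7071,.7071]) for sx,sy in((1,1),(1,-1),(-1,-1),(-1,1))]
  return foot,head,w
org=np.array([.617,-.2152,0]);th=np.radians(158.3)
F,H,w=model(org,th);out=[]
for n,(x,y,W,Hh,k) in(('top',(340,130,100,100,4)),('side',(240,145,100,100,4))):
  ci=r.camera_info(n);im=cv2.imread(f'pics/raw_{n}1.png')[y:y+Hh,x:x+W];im=cv2.resize(im,None,fx=k,fy=k,interpolation=cv2.INTER_CUBIC);im=np.clip(im*2.,0,255).astype('uint8')
  for P,col in((F[:4],(255,0,0)),(F[4:],(0,255,0)),(H,(0,0,255))):
    q=np.array([[(np.array(proj(ci,p))-[x,y]+.5)*k for p in P]],np.int32);cv2.polylines(im,q,True,col,1)
  out.append(im)
cv2.imwrite('pics/model.png',np.hstack(out))
E
```

```text
0 [ 0.6044 -0.1508  0.    ] [ 0.5589 -0.272   0.    ] 0.12944647952037605 -200.53808709742157
0.014 [ 0.6    -0.1476  0.014 ] [ 0.5568 -0.2629  0.014 ] 0.12314416826896112 -200.53808709742157
```

View pics/model.png

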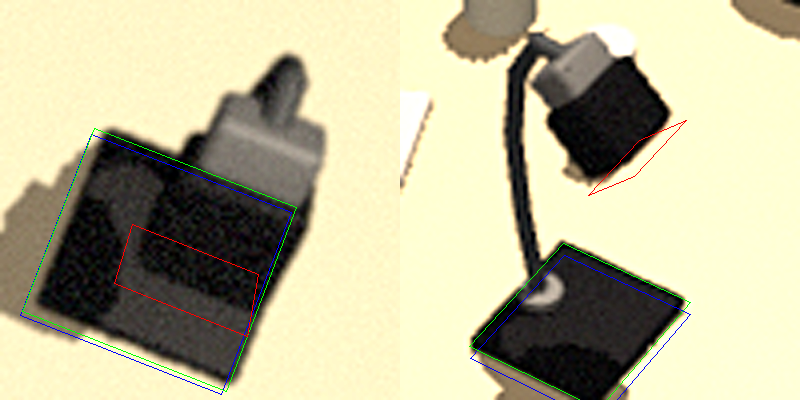

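The wrist edge is 129.4 mm long against the true 130 mm, and the top overlay needs the same shift. Both give an origin of about (0.6235, -0.2255) and a front direction of about 159°. I check that with one overlay.

```bash
python3 - <<'E'
from pnp import *
org=np.array([.6235,-.2255,0]);th=np.radians(159.)
d=np.array([np.cos(th),np.sin(th),0]);l=np.array([-d[1],d[0],0]);f=lambda a,b,z:org+a*d+b*l+[0,0,z]
foot=[f(a,b,z) for z in(0,.014) for a,b in((.045,.065),(.045,-.065),(-.075,-.065),(-.075,.065))]
w=f(.04,0,.22);u=d*.7071+[0,0,.7071]
head=[w+sx*.033*l+sy*.028*u for sx,sy in((1,1),(1,-1),(-1,-1),(-1,1))]
out=[]
for n,(x,y,k) in(('top',(340,130,4)),('side',(240,145,4))):
  ci=r.camera_info(n);im=cv2.imread(f'pics/raw_{n}1.png')[y:y+120,x:x+100];im=cv2.resize(im,None,fx=k,fy=k,interpolation=cv2.INTER_CUBIC);im=np.clip(im*2.,0,255).astype('uint8')
  for P,col in((foot[:4],(255,0,0)),(foot[4:],(0,255,0)),(head,(0,0,255))):
    cv2.polylines(im,np.array([[(np.array(proj(ci,p))-[x,y]+.5)*k for p in P]],np.int32),True,col,1)
  out.append(im)
cv2.imwrite('pics/model2.png',np.hstack(out))
spot=w+.0707*d-[0,0,.0707];print('window',w,'spot',spot,'slide yaw',np.degrees(th)-180,'tcp',spot-.0555*(-d))
E
```

```text
window [ 0.5862 -0.2112  0.22  ] spot [ 0.5202 -0.1858  0.1493] slide yaw -21.0 tcp [ 0.4683 -0.1659  0.1493]
```

View pics/model2.png

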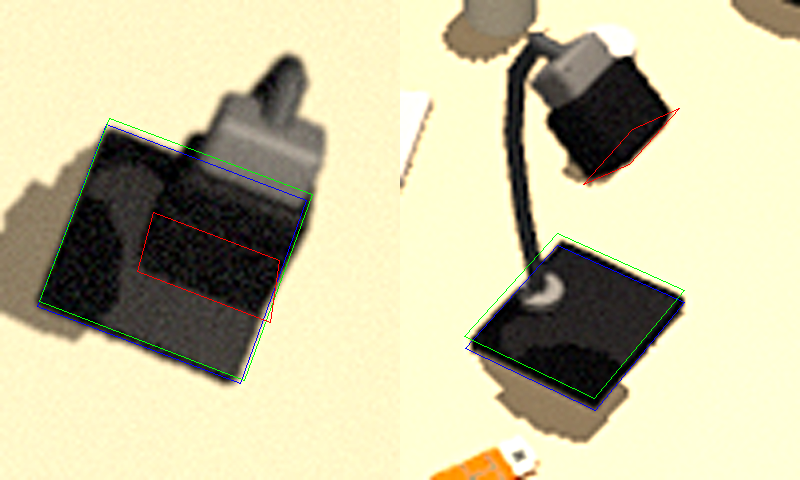

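The overlay fits both views within about 3 mm: the green and blue outlines lie on the foot and the red window rectangle lies on the head's face. The target TCP is about (0.468, -0.164, 0.164), and the yaw is already right.

Request:
{"method": "play_rows", "body": {
  "deltas": [
    {"delta_pos": [0.02,-0.1,0],"delta_rot": [0,0,0]},
    {"delta_pos": [0.07,-0.4,0],"delta_rot": [0,0,0]},
    {"delta_pos": [0.13,-0.8,0],"delta_rot": [0,0,0]},
    {"delta_pos": [0.2,-1.2,0.01],"delta_rot": [0,0,0]},
    {"delta_pos": [0.28,-1.6,0.02],"delta_rot": [0,0,0]},
    {"delta_pos": [0.36,-2.0,0.03],"delta_rot": [0,0,0]},
    {"delta_pos": [0.42,-2.3,0.03],"delta_rot": [0,0,0]},
    {"delta_pos": [0.45,-2.5,0.03],"delta_rot": [0,0,0]},
    {"delta_pos": [0.47,-2.62,0.03],"delta_rot": [0,0,0]},
    {"delta_pos": [0.47,-2.62,0.03],"delta_rot": [0,0,0]}
  ]
}}

```text
time: 7.7
eef_pos: [0.4688, -0.1652, 0.1648]
tcp_rot: [-3.142, -0.0, -1.932]
ft_force: [-0.0, 1.4, -1.5]
width: 0.358
```

```bash
python3 - <<'E'
from pnp import *
s=r.state();print(s['time'],s['eef_pos'],s['tcp_rot'],s['width'],s['ft_force'],s['qpos'])
c=r.camera_info('wrist');pickle.dump(c,open('w5.pkl','wb'))
save('wrist','w5.png');save('side','s5.png');save('top','t5.png')
w=cv2.imread('pics/raw_w5.png');S=cv2.imread('pics/raw_s5.png');
a=cv2.resize(w[0:250,195:445],(500,500),interpolation=cv2.INTER_CUBIC)
b=cv2.resize(S[120:320,230:350],(300,500),interpolation=cv2.INTER_CUBIC)
cv2.imwrite('pics/v5.png',np.hstack([a,b]))
E
```

```text
7.7 [ 0.4688 -0.1652  0.1648] [-3.1415 -0.0001 -1.9316] 0.3575327755929168 [-0.0167  1.3806 -1.4789] [-0.2679  0.6452  0.8879  1.9782 -0.6747  0.8432 -0.9341]
```

View pics/v5.png

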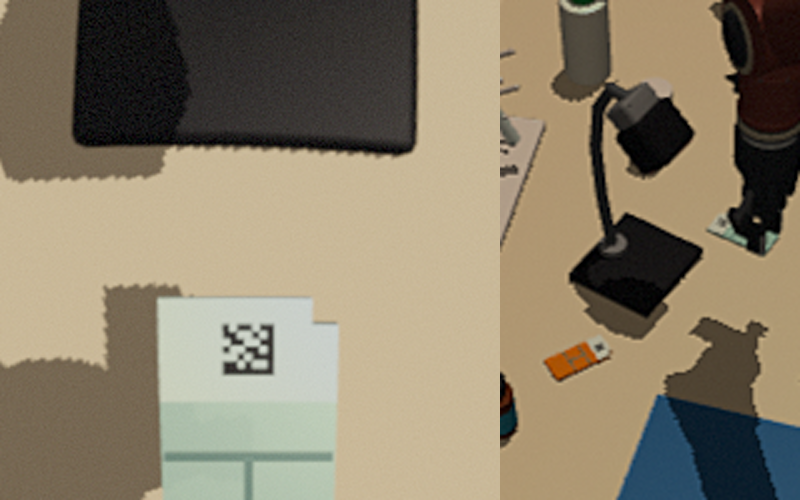

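The slide points at the reader foot and the label is central: its centre is at 248 and the foot's front edge spans 73–415 in the crop. The side crop shows the slide clear of the head. Now I check the final numbers.

```bash
python3 - <<'E'
from pnp import *
c=pickle.load(open('w5.pkl','rb'))
g=lambda x,y:(195+(x+.5)/2-.5,(y+.5)/2-.5)
for z in(0,.005):
  a=hit(c,*g(74,145),z,True);b=hit(c,*g(415,153),z,True);e=(b-a)/np.linalg.norm(b-a);n=np.array([e[1],-e[0],0]);n*=np.sign(n@[-1,.3,0]);m=(a+b)/2
  spot=m+n*(.0657)+[0,0,.149-z];print(z,np.linalg.norm(b-a),'front',np.degrees(np.arctan2(n[1],n[0])),'spot',spot)
obj=[(.038,.017,.005),(.038,-.012,.005),(.033,-.012,.005),(.033,-.017,.005),(.018,.017,.005),(.018,-.017,.005)]
px=[g(x,y) for x,y in[(157,297),(312,297),(313,322),(338,323),(160,403),(336,403)]]
p,W,e=slide(c,px,obj);print('label',p+W@[.028,0,.005],'err',e,'pitch',np.degrees(np.arcsin(W[2,0])),'roll',np.degrees(np.arcsin(W[2,1])),'yaw',np.degrees(np.arctan2(W[1,0],W[0,0])))
print('label flat',hit(c,*g(248,350),.150,True))
E
```

```text
0 0.13252682020070336 front 157.84746461289885 spot [ 0.5209 -0.1814  0.149 ]
0.005 0.13023831178227288 front 157.84746461289885 spot [ 0.5201 -0.1811  0.149 ]
label [ 0.5208 -0.1847  0.15  ] err 0.6974652224245124 pitch -2.1931198672708976 roll 2.236187288071779 yaw -20.642892064543577
label flat [ 0.5207 -0.1846  0.15  ]
```

The label is within about 3.5 mm of the spot and the yaw within about 1.5°. One small nudge in y, then let it settle.

Request:
{"method": "play_rows", "body": {
  "deltas": [
    {"delta_pos": [0,0.05,-0.02],"delta_rot": [0,0,0]},
    {"delta_pos": [0,0.05,-0.02],"delta_rot": [0,0,0]},
    {"delta_pos": [0,0.05,-0.02],"delta_rot": [0,0,0]},
    {"delta_pos": [0,0.05,-0.02],"delta_rot": [0,0,0]},
    {"delta_pos": [0,0.05,-0.02],"delta_rot": [0,0,0]},
    {"delta_pos": [0,0.05,-0.02],"delta_rot": [0,0,0]}
  ]
}}

```text
time: 8.45
eef_pos: [0.4689, -0.1626, 0.164]
tcp_rot: [-3.142, 0.0, -1.931]
ft_force: [0.5, 0.1, -0.2]
width: 0.355
```

```bash
python3 - <<'E'
from h import *
s=r.state();print(s['time'],s['eef_pos'],s['tcp_rot'],s['width'],abs(s['qvel']).max(),s['ft_force'])
print(r.hand_in())
E
```

```text
8.45 [ 0.46888522 -0.16259508  0.16403053] [-3.14150642e+00  8.29717349e-05 -1.93094813e+00] 0.35534699972833506 0.0015535371796332228 [ 0.49955516  0.1251315  -0.18750344]
the job is handed in; nothing more can be done
None
```

I identified the slide by its frosted end and corner notch and gripped it by its long edges at the clear end. I lifted it, turned it towards the reader, and handed the job in at 8.45 s with the arm holding it still.

**Last checks:**
- **Position:** before the last move the label was at about (0.521, -0.185, 0.150). My reader measurements put the focus spot at about (0.520, -0.181 to -0.186, 0.149). I then shifted about 2 mm in +y and 1 mm down and did not take another picture, so I expect it to be within about 4 mm.
- **Aim and tilt:** the slide's heading is about 1–1.5° off the reader's axis. The tool is vertical, and the image fit gave about 2° of pitch and roll. That is about the noise of the fit; an earlier fit gave 0.2° and 1.4°.
- **Hold:** the arm was still (joint speeds below 0.002 rad/s), there was almost no outside force, and the label was uncovered.

**What disagreed:**
- The gripper opening read about 30 mm on a 34 mm slide. The pictures show a firm edge grip with no slip, so I put this down to the opening scale.
- My first estimate of the reader's position, from the side camera, was about 12 mm off. I corrected it using the wrist and top pictures.

I saw no contact with the reader in the last pictures. The blank looked unmoved after the lift, and I did not check the other items separately.

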